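Set out the can insulation practical

TASK

Set out the insulation practical on the dark board: first stand the copper can upright in the middle of the blue mat and the aluminium can upright in the middle of the yellow mat; then put the black lid on top of the copper can and the green lid on top of the aluminium can, each properly seated; last of all lay the red stopclock, screen up, on the board midway between the two mats. Leave the glass beaker and the bottle where they stand.

Things in the scene. Friction and masses are not known exactly. Their poses are not given: they have to be found in the camera images.
- board: Fixed dark grey-black bench board, 130 mm (its x) by 400 mm (its y) by 5 mm thick, lying on the bench. Origin: centre of its underside, at bench height; z up, y along its length. The two mats lie on it, centred 130 mm either side of its centre along its y, so its centre is midway between the mats.
- blue_mat: Fixed blue heat mat, 100 x 100 mm, 4 mm thick, on the board (its top is 9 mm above the bench). Origin: centre of its underside, 5 mm above the bench; z up. It is on the board's left or right end, changing from start to start.
- yellow_mat: Fixed yellow heat mat, 100 x 100 mm, 4 mm thick, on the other end of the board (top 9 mm above the bench). Origin: centre of its underside, 5 mm above the bench; z up.
- copper_can: Loose open copper-coloured can (calorimeter), upright, outside diameter 54 mm, height 70 mm, wall 3 mm (mouth 48 mm wide), floor 4 mm, about 0.16 kg. Origin: centre of its underside; z up its axis.
- aluminium_can: Loose open silver-grey aluminium can, same shape as the copper can: outside diameter 54 mm, height 70 mm, wall 3 mm (mouth 48 mm wide), floor 4 mm, about 0.09 kg. Origin: centre of its underside; z up its axis.
- black_lid: Loose black plastic lid, about 0.04 kg, standing on its plug. From below: plug 38 mm diameter, 8 mm high; disc 60 mm diameter, 6 mm thick; round knob 20 mm diameter, 25 mm high (total height 39 mm; the knob spans 14 to 39 mm). Origin: centre of the plug's underside; z up through the knob. Seated, the plug hangs in a can's mouth and the disc rests on its rim, so the origin is 62 mm above the can's underside.
- green_lid: Loose green plastic lid, same shape and sizes as the black lid (plug 38 mm diameter x 8 mm, disc 60 mm diameter x 6 mm, knob 20 mm diameter x 25 mm on top). Origin: centre of the plug's underside; z up through the knob.
- stopclock: Loose red bench stopclock lying screen up: a rounded box 46 mm (its x) by 72 mm (its y) by 28 mm high, grey screen and two small flat buttons on top, about 0.11 kg. Origin: centre of its underside; z up.
- beaker: Bystander: loose clear glass beaker, 66 mm rim diameter, 85 mm high, standing near one end of the board. Origin: centre of its underside; z up. To be left alone.
- bottle: Bystander: loose white bottle with a grey cap, 60 mm diameter, 150 mm high, standing near the other end of the board. Origin: centre of its underside; z up. To be left alone.
Not all that is in view belongs to the job. Leave any purple look-alike of the black_lid alone. Leave any purple look-alike of the aluminium_can alone.

How it is judged:
On the way, in this order (a step that is already met when the one before it is completed fails the run):
1. both cans stand released on their mats (horizontal distance between copper_can and blue_mat below 0.015 m and z of copper_can in the frame of blue_mat between 0.001 and 0.007 m and angle between each of copper_can, aluminium_can's own z axis and vertical below 0.08 rad and horizontal distance between aluminium_can and yellow_mat below 0.015 m and z of aluminium_can in the frame of yellow_mat between 0.001 and 0.007 m and contact force between each of copper_can, aluminium_can and the fingers below 0.1 N), for 0.2 s.
2. both cans wear their own lids, released (all of step 1 and horizontal distance between black_lid and copper_can below 0.01 m and z of black_lid in the frame of copper_can between 0.059 and 0.065 m and angle between each of black_lid, green_lid's own z axis and vertical below 0.08 rad and horizontal distance between green_lid and aluminium_can below 0.01 m and z of green_lid in the frame of aluminium_can between 0.059 and 0.065 m and contact force between each of black_lid, green_lid and the fingers below 0.1 N), for 0.2 s.
3. the stopclock lies released midway between the mats (horizontal distance between copper_can and blue_mat below 0.015 m and z of copper_can in the frame of blue_mat between 0.001 and 0.007 m and angle between each of copper_can, aluminium_can, black_lid, green_lid, stopclock's own z axis and vertical below 0.08 rad and horizontal distance between aluminium_can and yellow_mat below 0.015 m and z of aluminium_can in the frame of yellow_mat between 0.001 and 0.007 m and horizontal distance between black_lid and copper_can below 0.01 m and z of black_lid in the frame of copper_can between 0.059 and 0.065 m and horizontal distance between green_lid and aluminium_can below 0.01 m and z of green_lid in the frame of aluminium_can between 0.059 and 0.065 m and horizontal distance between stopclock and board below 0.015 m and z of stopclock in the frame of board between 0.002 and 0.008 m and contact force between stopclock and the fingers below 0.1 N), for 0.2 s.
At the end, for the whole second after the job is handed in: Copper can upright on the blue mat, aluminium on the yellow, within 15 mm of the mat's centre; black lid seated on the copper can, green on the aluminium (level, down within 3 mm); stopclock flat, screen up, on the board within 15 mm of midway between the mats; all released, at rest (horizontal distance between copper_can and blue_mat below 0.015 m and z of copper_can in the frame of blue_mat between 0.001 and 0.007 m and angle between each of copper_can, aluminium_can, black_lid, green_lid, stopclock's own z axis and vertical below 0.08 rad and horizontal distance between aluminium_can and yellow_mat below 0.015 m and z of aluminium_can in the frame of yellow_mat between 0.001 and 0.007 m and horizontal distance between black_lid and copper_can below 0.01 m and z of black_lid in the frame of copper_can between 0.059 and 0.065 m and horizontal distance between green_lid and aluminium_can below 0.01 m and z of green_lid in the frame of aluminium_can between 0.059 and 0.065 m and horizontal distance between stopclock and board below 0.015 m and z of stopclock in the frame of board between 0.002 and 0.008 m and linear speed of each of copper_can, aluminium_can, black_lid, green_lid, stopclock below 0.02 m/s and angular speed of each of copper_can, aluminium_can, black_lid, green_lid, stopclock below 0.2 rad/s); the robot touches nothing.
It fails at once if the beaker is shifted by more than 30 mm or tipped (distance of beaker from where it was at the start of the episode above 0.03 m or angle between beaker's own z axis and vertical above 0.3 rad).
It fails at once if the bottle is shifted by more than 30 mm or tipped (distance of bottle from where it was at the start of the episode above 0.03 m or angle between bottle's own z axis and vertical above 0.3 rad).
It also fails if it takes over 125 s, if anything falls off the work surface, if the arm or the gripper's body presses on something with over 40 N, if the wrist force passes 120 N, or if a joint passes its speed limit or range.

ROBOT

A 6-joint arm with a two-finger parallel gripper is mounted at the origin on the work surface. World frame = base frame: x ahead of the robot, y to its left, z up, the work surface at z = 0. Lengths are in m, angles in rad, forces in N, time in s.
With the tool pointing down it reaches from about 0.35 to 0.775 m from the base axis. Payload 7.3 kg.
Tool frame: the origin (TCP) lies midway between the tips of the shut fingers; the grasp point (between the pads) lies 19 mm behind it; z points along the fingers, y is the direction in which the jaws open and shut (so a half turn about z gives the same grasp; the last joint's range is limited). The gripper opens to 92 mm and grips with 3 to 60 N. Pads are 19 mm wide; open, the fingers measure 130 mm over their backs; the gripper's body (75 mm by 190 mm) begins 47 mm behind the grasp point.
Start: joints at [1.123, 0.342, 1.524, -0, 1.275, -0.146], TCP at [0.156, 0.501, 0.227] pointing down, gripper open.
Joint ranges: [-2.53, 2.53], [-0.77, 2.02], [0.04, 2.7], [-1, 4.14], [0.28, 2.66], [-3.11, 3.11]. Speed limits (rad/s): [2.57, 2.57, 3.14, 3.14, 3.14, 3.14].

INTERFACE

Orientations are given as [roll, pitch, yaw] about the fixed x, y, z axes, in that order (R = Rz(yaw) Ry(pitch) Rx(roll)).
In Python, from cell import robot gives the robot as it stands.
- The arm moves only by the shell command python3 -m crank 'ROWS' [FORCE]. ROWS is a JSON object of lists of equal length, an entry for each row: "claw": the opening, from 0 (shut) to 1 (fully open); "delta_pos": the shift along the tool's x, y, z in units of 25 mm (1.0 is 25 mm), a list of three; "roll": the turn about the tool's z in units of 6 degrees (1.0 is 6 degrees). In form: {"claw": [claw, ...], "delta_pos": [[dx, dy, dz], ...], "roll": [roll, ...]}. A call has exactly 8 rows; each row is the pose to reach, as a shift and turn from the pose commanded when the call began, along the tool's axes at that moment; what a row does not reach only later rows make up. A row lasts 1/12 s, in which the tool goes at most 41.7 mm and 7.16 degrees, less where a joint would pass 70% of its speed; a pose out of reach is approached as far as the arm can. A call with a gripper value outside its range is refused whole. The fingers move at their own pace and stop on an object; FORCE is the grip in N (left out, the last holds). Time passes only in rows, so rows that repeat a pose let the fingers close, or fill a call up. It gives the time, the measured TCP pose, the force and the opening at its end, in the units of the state.
- robot.observe(): the state, without advancing time (a new reading comes with each control period).
- robot.read_camera(name): name is "scene" or "top" or "wrist"; returns a dict with "color" (420x560x3 uint8, blue, green, red), "fx", "fy", "cx", "cy" (pixels), "rvec" (rotation vector, rad) and "tvec" (3), from world to camera coordinates, as OpenCV has them; the wrist camera has in their place "hand_eye" (4x4, takes a point from camera to tool coordinates, whose origin is the TCP and whose axes are the flange's). Camera axes: x right, y down, z forward; pixel columns grow to the right and rows downward; lengths in m; the calibration is good to about 2 mm. A picture is of the moment at which its call begins: read the wrist's pose just before it. There is no depth.
- robot.hand_in(): hands the job in, once; it reports no verdict.
The state is a dict: "time": time; "qpos": joint angles; "qvel": joint speeds; "joint_efforts": joint torques, N m; "tool_pos": TCP position; "tool_rot": TCP orientation; "contact_force": force on the tool from outside, world axes, zero at the start; "torque": the same for the moment, N m; "opening": finger opening in m.
Only numpy, scipy, OpenCV 4.12 (cv2) and the standard library are available. Lean on these libraries where they do the work, as an engineer would, in place of code of your own. Each camera call takes 0.05 s, during which the arm holds its last target.

## Working session

There is one attempt and no reset: what is moved stays moved. The work goes in short steps, Python scripts to look and compute and a shell command to move; the robot and the scene stay as the last step left them, time stands still between calls to the robot, and variables do not carry over. Pictures are saved under pics/ and viewed, and the job is handed in when it is done.

```bash
ls; mkdir -p pics
python3 - <<'E'
from cell import robot
import cv2
print(robot.observe())
for n in ["scene","top","wrist"]:
    c=robot.read_camera(n); cv2.imwrite(f"pics/{n}0.png",c["color"])
    print(n,{k:v for k,v in c.items() if k!="color"})
E
```

```text
pics
{'time': 0.0, 'qpos': array([ 1.12300670e+00,  3.42760299e-01,  1.52503849e+00, -5.14299880e-06,
        1.27542736e+00, -1.45998219e-01]), 'qvel': array([-1.98102207e-03,  5.76560219e-04, -4.57606731e-04, -2.55886100e-05,
       -1.25648898e-03,  2.95711672e-04]), 'joint_efforts': array([ 7.98252240e-04, -4.31248248e+01, -2.44223696e+01,  7.17568165e-02,
        5.58746082e-02, -8.15874114e-05]), 'tool_pos': array([0.15583894, 0.50089051, 0.22601799]), 'tool_rot': array([-3.13997582e+00, -2.32775293e-04,  2.83980256e+00]), 'contact_force': array([-0.70160676,  0.58942085,  1.10853923]), 'torque': array([ 0.04291756,  0.03224928, -0.07955073]), 'opening': 0.09197929136482963}
scene {'fx': 451.6477582530051, 'fy': 451.6477582530051, 'cx': 273.880841308649, 'cy': 214.4883064908975, 'rvec': array([ 1.46706689,  1.84415855, -0.98721951]), 'tvec': array([ 0.12756959, -0.22573057,  1.73767708])}
top {'fx': 411.67097827376364, 'fy': 411.67097827376364, 'cx': 277.3446360712333, 'cy': 210.14381010610472, 'rvec': array([ 2.08349725, -2.13774005,  0.19849121]), 'tvec': array([0.00864357, 0.50232883, 0.92864493])}
wrist {'fx': 317.01975941585044, 'fy': 317.01975941585044, 'cx': 284.8387751978313, 'cy': 210.1175575499491, 'hand_eye': array([[-8.70404640e-04, -9.58347670e-01, -2.85602847e-01,
         7.75026507e-02],
       [ 9.99999377e-01, -6.34702534e-04, -9.17842403e-04,
         3.15717268e-04],
       [ 6.98339277e-04, -2.85603468e-01,  9.58347625e-01,
        -1.57602821e-01],
       [ 0.00000000e+00,  0.00000000e+00,  0.00000000e+00,
         1.00000000e+00]])}
```

View pics/top0.png

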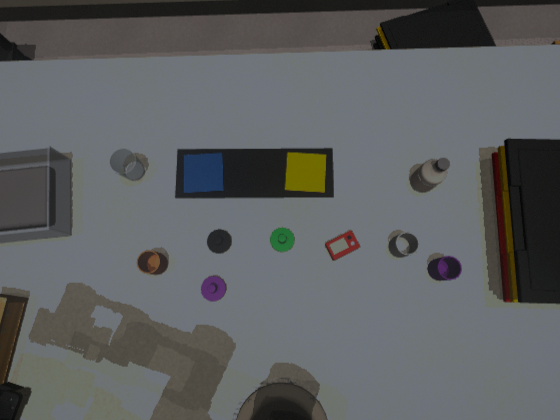

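View pics/scene0.png

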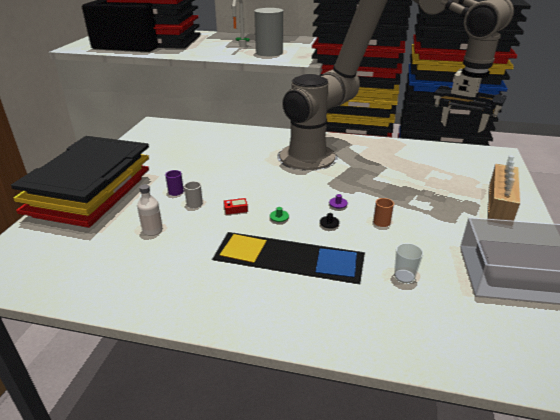

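View pics/wrist0.png

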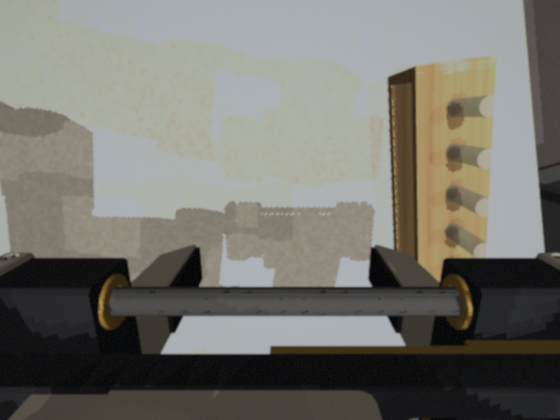

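```bash
cat > h.py <<'E'
import cv2, numpy as np
from scipy.spatial.transform import Rotation as R
def ray(c,uv):
    K=np.array([[c["fx"],0,c["cx"]],[0,c["fy"],c["cy"]],[0,0,1.]])
    Rm,_=cv2.Rodrigues(np.array(c["rvec"])); t=np.array(c["tvec"])
    uv=np.atleast_2d(uv).astype(float)
    d=np.c_[uv,np.ones(len(uv))]@np.linalg.inv(K).T@Rm
    return -Rm.T@t, d
def cast(c,uv,z):
    o,d=ray(c,uv); return (o+d*((z-o[2])/d[:,2])[:,None])[:,:2]
def wristcam(c,s):
    T=np.eye(4);T[:3,:3]=R.from_euler("xyz",s["tool_rot"]).as_matrix();T[:3,3]=s["tool_pos"]
    W=np.linalg.inv(T@c["hand_eye"]); c=dict(c)
    c["rvec"]=cv2.Rodrigues(W[:3,:3])[0].ravel(); c["tvec"]=W[:3,3]; return c
E
python3 - <<'E'
import cv2
a=cv2.imread("pics/top0.png")[130:310,90:480]; cv2.imwrite("pics/topz.png",cv2.resize(a,None,fx=2.05,fy=2.05,interpolation=2))
b=cv2.imread("pics/top0.png")
h=cv2.cvtColor(b,cv2.COLOR_BGR2HSV)
for u,v in [(152,262),(140,260),(219,241),(282,239),(342,245),(404,244),(396,240),(213,288),(203,172),(306,172),(255,172),(304,156),(430,180)]: print(u,v,h[v,u])
E
```

```text
152 262 [ 13 143 114]
140 260 [ 9 53 48]
219 241 [120  12  42]
282 239 [ 67 169 113]
342 245 [ 45  22 117]
404 244 [105  17 120]
396 240 [90  8 93]
213 288 [141 134 105]
203 172 [109 168  91]
306 172 [ 28 251 114]
255 172 [60  9 27]
304 156 [ 28 255 113]
430 180 [ 30  18 111]
```

View pics/topz.png

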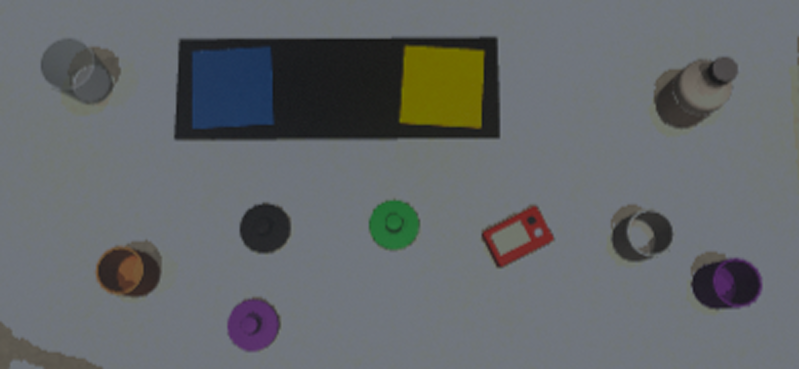

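Run:
```python
import cv2,numpy as np
from cell import robot
from h import *
c=robot.read_camera("top"); s=robot.read_camera("scene")
def blob(c,lo,hi,box=None):
    m=cv2.inRange(cv2.cvtColor(c["color"],cv2.COLOR_BGR2HSV),np.array(lo),np.array(hi))
    if box: 
        k=np.zeros_like(m); x0,y0,x1,y1=box; k[y0:y1,x0:x1]=m[y0:y1,x0:x1]; m=k
    cs,_=cv2.findContours(m,cv2.RETR_EXTERNAL,cv2.CHAIN_APPROX_NONE)
    q=max(cs,key=cv2.contourArea); return q
for n,lo,hi,box,z in [("blue",(100,120,50),(118,255,255),(150,130,350,210),.009),("yellow",(20,150,50),(35,255,255),(150,130,350,210),.009),
  ("board",(0,0,0),(179,255,45),(150,130,350,210),.005),("black",(0,0,0),(179,80,58),(190,220,240,262),.014),("green",(55,100,40),(80,255,255),(250,210,310,265),.014),
  ("red",(0,0,0),(179,255,255),None,.028)]:
    if n=="red":
        m=cv2.inRange(cv2.cvtColor(c["color"],cv2.COLOR_BGR2HSV),np.array((0,120,40)),np.array((8,255,255)))|cv2.inRange(cv2.cvtColor(c["color"],cv2.COLOR_BGR2HSV),np.array((172,120,40)),np.array((179,255,255)))
        k=np.zeros_like(m);k[220:270,310:380]=m[220:270,310:380]
        cs,_=cv2.findContours(k,cv2.RETR_EXTERNAL,cv2.CHAIN_APPROX_NONE);q=max(cs,key=cv2.contourArea)
    else:
        q=blob(c,lo,hi,box)
    w=cast(c,q[:,0],z).astype(np.float32)*1000
    if n in("black","green"): print(n,cv2.minEnclosingCircle(w))
    else: print(n,cv2.minAreaRect(w))
print("Cu",cast(c,(149.5,261.7),.07),"Al",cast(c,(403.2,244.1),.07),"purple can",cast(c,(447.5,267.5),.07),"plid",cast(c,(213,288),.014))
print("bottle cap",cast(c,(442.5,164.5),.15),"beaker rim/base",cast(c,(122,160.5),.085), cast(c,(134,170),0))
```

```text
blue ((614.324951171875, 181.8038787841797), (100.9795913696289, 98.46001434326172), 1.8649901151657104)
yellow ((608.3320922851562, -76.88677215576172), (100.568603515625, 101.81044006347656), 84.77350616455078)
board ((610.2816162109375, 52.957061767578125), (396.4075622558594, 126.9524917602539), 88.41246795654297)
black ((437.51544189453125, 140.4123077392578), 29.377912521362305)
green ((437.64599609375, -12.610958099365234), 29.27329444885254)
red ((418.2774963378906, -157.0887908935547), (44.49896240234375, 70.64440155029297), 24.962661743164062)
Cu [[0.38632772 0.29015881]] Al [[ 0.41159925 -0.28953613]] purple can [[ 0.35623881 -0.38435234]] plid [[0.3247122  0.15395361]]
bottle cap [[ 0.57332714 -0.36544166]] beaker rim/base [[0.62503052 0.35954617]] [[0.62771743 0.36157828]]
```

```bash
cat > d.py <<'E'
import sys, numpy as np
from cell import robot
from h import R
# usage: d.py X Y Z yawdeg  -> total delta in move units
x,y,z,yw=map(float,sys.argv[1:5]); s=robot.observe()
M=R.from_euler("xyz",s["tool_rot"]); d=M.inv().apply(np.array([x,y,z])-s["tool_pos"])/.025
dy=(yw-np.degrees(s["tool_rot"][2])+180)%360-180
print("delta",np.round(d,2),"roll",round(-dy/6,2),"t",round(s["time"],2),"pos",np.round(s["tool_pos"],4),"open",round(s["opening"],4))
E
python3 d.py .386 .290 .20 180
```

```text
delta [-11.3   -5.33   1.06] roll -2.88 t 0.25 pos [0.156  0.5011 0.2264] open 0.0919
```

```bash
python3 -m crank '{"claw":[1,1,1,1,1,1,1,1],"delta_pos":[[-1,-0.5,0],[-2.5,-1.2,0.2],[-4,-1.9,0.4],[-5.5,-2.6,0.5],[-7,-3.3,0.7],[-8.5,-4,0.9],[-10,-4.7,1],[-11.3,-5.33,1.06]],"roll":[-0.3,-0.6,-1,-1.4,-1.8,-2.2,-2.6,-2.88]}' 20
python3 - <<'E'
from cell import robot
import cv2
s=robot.observe(); c=robot.read_camera("wrist"); cv2.imwrite("pics/w1.png",c["color"])
E
python3 d.py .386 .290 .20 180
```

```text
time: 0.92
tool_pos: [0.3876, 0.2881, 0.1999]
tool_rot: [-3.141, -0.0, -3.14]
contact_force: [1.4, 0.7, 0.3]
opening: 0.0913
delta [ 0.23  0.22 -0.01] roll -0.0 t 0.97 pos [0.3918 0.2846 0.1998] open 0.092
```

View pics/w1.png

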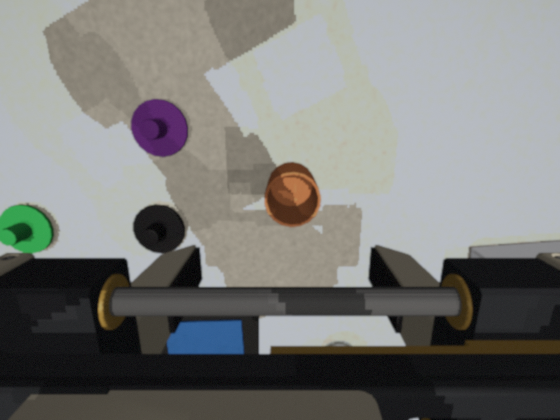

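Run:
```python
from cell import robot
import cv2,numpy as np
from h import *
s=robot.observe(); c=robot.read_camera("wrist"); cw=wristcam(c,s)
print(s["tool_pos"],s["qvel"].round(3))
cv2.imwrite("pics/w2.png",cv2.resize(c["color"][140:250,220:360],None,fx=5,fy=5,interpolation=2))
print(cast(cw,(293,190),.07),cast(cw,(292,200),.07),cast(cw,(159,227),.014),cast(cw,(24,229),.014),cast(cw,(160,128),.014))
```

```text
[0.39184813 0.28459561 0.19977429] [ 0.098 -0.011  0.011  0.029  0.008  0.236]
[[0.38089052 0.2919735 ]] [[0.39048974 0.29109571]] [[0.43747209 0.13936625]] [[ 0.4399164  -0.01699343]] [[0.32715207 0.15318698]]
```

View pics/w2.png

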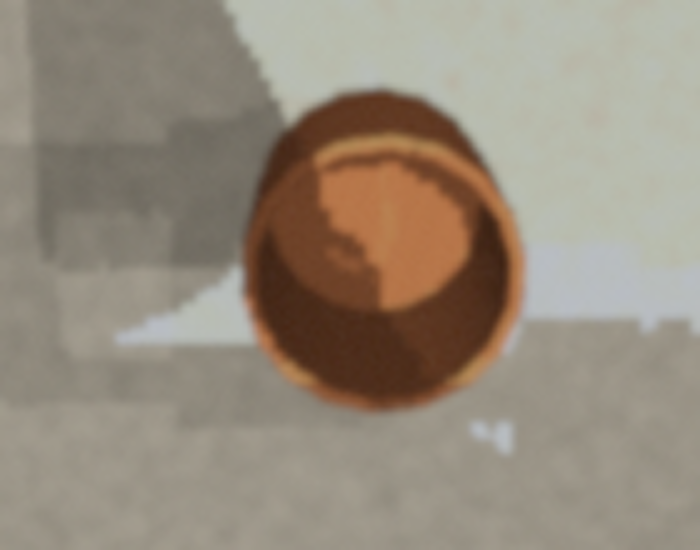

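```bash
python3 -m crank '{"claw":[1,1,1,1,1,1,1,1],"delta_pos":[[0,0,0],[0,0,0.8],[0,0,1.6],[0,0,2.4],[0,0,3.2],[0,0,4],[0,0,4],[0,0,4]],"roll":[0,0,0,0,0,0,0,0]}'
python3 d.py .3857 .289 .028 180
```

```text
time: 1.68
tool_pos: [0.3848, 0.2908, 0.0999]
tool_rot: [-3.141, -0.002, -3.14]
contact_force: [0.8, -0.1, -0.5]
opening: 0.0918
delta [-0.04 -0.07  2.88] roll 0.01 t 1.68 pos [0.3848 0.2908 0.0999] open 0.0918
```

```bash
python3 -m crank '{"claw":[1,1,1,1,1,1,0.4,0.4],"delta_pos":[[-0.04,-0.07,0.8],[-0.04,-0.07,1.6],[-0.04,-0.07,2.4],[-0.04,-0.07,2.85],[-0.04,-0.07,2.85],[-0.04,-0.07,2.85],[-0.04,-0.07,2.85],[-0.04,-0.07,2.85]],"roll":[0,0,0,0,0,0,0,0]}' 20
python3 -m crank '{"claw":[0.4,0.4,0.4,0.4,0.4,0.4,0.4,0.4],"delta_pos":[[0,0,0],[0,0,0],[0,0,0],[0,0,0],[0,0,-0.6],[0,0,-1.4],[0,0,-2.2],[0,0,-3]],"roll":[0,0,0,0,0,0,0,0]}' 20
python3 d.py .6143 .1818 .105 180
```

```text
time: 2.35
tool_pos: [0.388, 0.2891, 0.0304]
tool_rot: [3.14, 0.002, -3.141]
contact_force: [1.0, -0.1, 0.4]
opening: 0.0823
time: 3.02
tool_pos: [0.3866, 0.2879, 0.1044]
tool_rot: [-3.141, -0.002, 3.141]
contact_force: [-0.5, 0.4, -2.0]
opening: 0.0546
delta [-9.11 -4.24 -0.04] roll -0.0 t 3.02 pos [0.3866 0.2879 0.1044] open 0.0546
```

```bash
python3 -m crank '{"claw":[0.4,0.4,0.4,0.4,0.4,0.4,0.4,0.4],"delta_pos":[[-1,-0.5,0],[-2.4,-1.1,0],[-3.9,-1.8,0],[-5.4,-2.5,0],[-6.9,-3.2,0],[-8.2,-3.8,0],[-9.1,-4.24,0],[-9.1,-4.24,0]],"roll":[0,0,0,0,0,0,0,0]}' 20
python3 d.py .6141 .182 .040 180
python3 -m crank '{"claw":[0.4,0.4,0.4,0.4,0.4,0.4,0.4,0.4],"delta_pos":[[0,0,0],[0,0,0],[0,0,0],[0,0,0],[0,0,0.6],[0,0,1.2],[0,0,1.6],[0,0,1.6]],"roll":[0,0,0,0,0,0,0,0]}' 20
python3 d.py .6141 .182 .040 180
python3 - <<'E'
from cell import robot
import cv2,numpy as np
for n in ("top","scene"):
    c=robot.read_camera(n)["color"]
    c=c[120:270,100:300] if n=="top" else c[190:310,200:440]
    cv2.imwrite(f"pics/a_{n}.png",cv2.resize(c,None,fx=3,fy=3,interpolation=2))
E
```

```text
time: 3.68
tool_pos: [0.6186, 0.1789, 0.103]
tool_rot: [-3.141, 0.002, 3.138]
contact_force: [0.1, -1.0, -2.3]
opening: 0.0542
delta [0.18 0.13 2.52] roll -0.04 t 3.68 pos [0.6186 0.1789 0.103 ] open 0.0542
time: 4.35
tool_pos: [0.6126, 0.1826, 0.0617]
tool_rot: [-3.141, -0.004, -3.141]
contact_force: [-0.6, -0.8, -2.8]
opening: 0.0544
delta [-0.06 -0.02  0.87] roll 0.01 t 4.35 pos [0.6126 0.1826 0.0617] open 0.0544
```

View pics/a_scene.png

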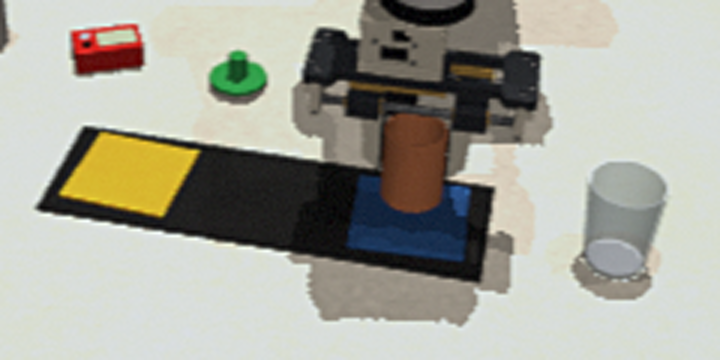

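```bash
python3 -m crank '{"claw":[0.4,0.4,0.4,0.4,0.4,0.4,0.4,0.4],"delta_pos":[[-0.05,0,0.3],[-0.05,0,0.6],[-0.05,0,0.8],[-0.05,0,0.95],[-0.05,0,1],[-0.05,0,1],[-0.05,0,1],[-0.05,0,1]],"roll":[0,0,0,0,0,0,0,0]}' 20
python3 -m crank '{"claw":[0.4,0.6,0.8,1,1,1,1,1],"delta_pos":[[0,0,0.02],[0,0,0.02],[0,0,0],[0,0,0],[0,0,0],[0,0,-0.6],[0,0,-1.6],[0,0,-2.8]],"roll":[0,0,0,0,0,0,0,0]}' 20
python3 d.py .5 -.1 .20 180
```

```text
time: 5.12
tool_pos: [0.6158, 0.1824, 0.039]
tool_rot: [3.141, -0.0, 3.141]
contact_force: [-1.3, 0.0, -0.3]
opening: 0.0546
time: 5.78
tool_pos: [0.6148, 0.182, 0.1078]
tool_rot: [-3.141, -0.004, 3.141]
contact_force: [-0.0, 0.4, 0.2]
opening: 0.0894
delta [  4.6  -11.28  -3.66] roll -0.0 t 5.78 pos [0.6148 0.182  0.1078] open 0.0894
```

```bash
python3 -m crank '{"claw":[1,1,1,1,1,1,1,1],"delta_pos":[[0,0,-1],[0.5,-1,-2],[1,-2.4,-2.8],[1.6,-3.9,-3.4],[2.2,-5.4,-3.6],[2.9,-6.9,-3.6],[3.5,-8.4,-3.6],[4.1,-9.9,-3.6]],"roll":[0,0,0,0,0,0,0,0]}' 20
python3 d.py .4116 -.2895 .20 180
```

```text
time: 6.45
tool_pos: [0.5124, -0.0668, 0.1993]
tool_rot: [-3.141, 0.001, -3.142]
contact_force: [0.8, 0.3, -0.2]
opening: 0.092
delta [ 4.03 -8.91 -0.03] roll 0.0 t 6.45 pos [ 0.5124 -0.0668  0.1993] open 0.092
```

```bash
python3 -m crank '{"claw":[1,1,1,1,1,1,1,1],"delta_pos":[[0.6,-1.3,0],[1.3,-2.8,0],[2,-4.3,0],[2.6,-5.8,0],[3.2,-7,0],[3.7,-8.1,0],[4.03,-8.91,0],[4.03,-8.91,0]],"roll":[0,0,0,0,0,0,0,0]}' 20
python3 -m crank '{"claw":[1,1,1,1,1,1,1,1],"delta_pos":[[0,0,0],[0,0,0],[0,0,0],[0,0,0],[0,0,0],[0,0,0],[0,0,0],[0,0,0]],"roll":[0,0,0,0,0,0,0,0]}' 20
python3 - <<'E'
from cell import robot
import cv2,numpy as np
from h import *
s=robot.observe(); c=robot.read_camera("wrist"); cw=wristcam(c,s)
print(s["tool_pos"],s["qvel"].round(3))
cv2.imwrite("pics/w3.png",c["color"])
cv2.imwrite("pics/w3z.png",cv2.resize(c["color"][140:250,220:360],None,fx=5,fy=5,interpolation=2))
o=np.array([.4116,-.2895,.07]); print(cv2.projectPoints(o[None],cw["rvec"],cw["tvec"],np.array([[c["fx"],0,c["cx"]],[0,c["fy"],c["cy"]],[0,0,1]]),None)[0])
t=robot.read_camera("top")["color"];cv2.imwrite("pics/t3.png",cv2.resize(t[130:310,90:480],None,fx=2.05,fy=2.05,interpolation=2))
E
```

```text
time: 7.12
tool_pos: [0.4111, -0.2917, 0.199]
tool_rot: [-3.14, 0.0, 3.137]
contact_force: [0.1, 0.3, -0.4]
opening: 0.0916
time: 7.78
tool_pos: [0.4127, -0.2877, 0.199]
tool_rot: [3.142, 0.0, -3.141]
contact_force: [0.1, 0.2, -0.9]
opening: 0.0918
[ 0.41270058 -0.28767731  0.19896886] [-0.003  0.    -0.001 -0.    -0.001 -0.001]
[[[282.75605631 200.83673975]]]
```

View pics/w3z.png

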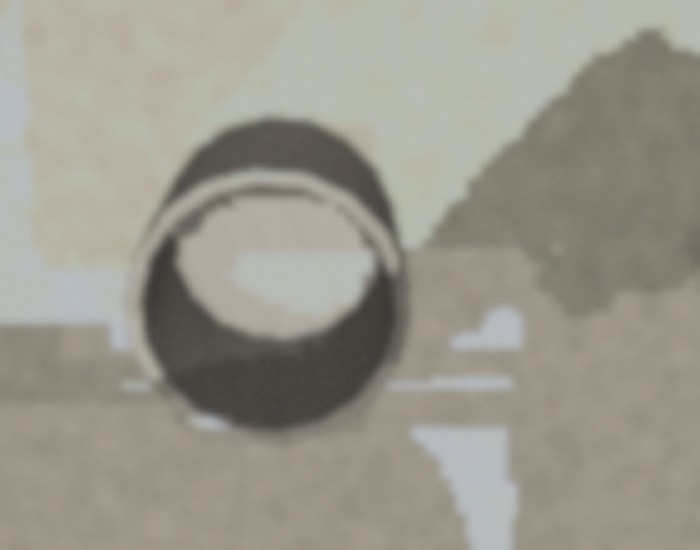

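View pics/t3.png

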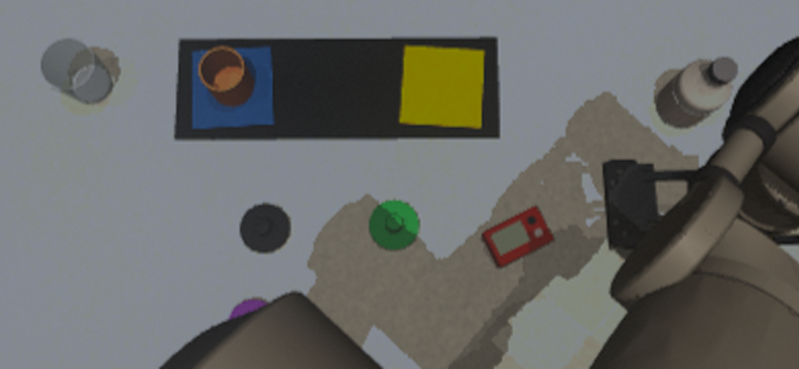

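```bash
python3 - <<'E'
from cell import robot
from h import *
c=robot.read_camera("top")
print(cast(c,(90+222.5/2.05,130+71.5/2.05),.079),cast(c,(90+646/2.05,130+234/2.05),.07))
s=robot.observe(); c=robot.read_camera("wrist"); cw=wristcam(c,s); print(cast(cw,(273.2,200.2),.07))
E
python3 d.py .412 -.2965 .029 180
```

```text
[[0.61092619 0.17926809]] [[ 0.4113801  -0.29388969]]
[[ 0.41082532 -0.29861221]]
delta [ 0.02 -0.35  6.8 ] roll -0.0 t 7.98 pos [ 0.4126 -0.2879  0.1989] open 0.0915
```

```bash
python3 -m crank '{"claw":[1,1,1,1,1,1,1,1],"delta_pos":[[0,-0.3,0.8],[0.03,-0.35,1.8],[0.03,-0.35,3],[0.03,-0.35,4.2],[0.03,-0.35,5.2],[0.03,-0.35,6.2],[0.03,-0.35,6.8],[0.03,-0.35,6.8]],"roll":[0,0,0,0,0,0,0,0]}' 15
python3 -m crank '{"claw":[1,1,0.4,0.4,0.4,0.4,0.4,0.4],"delta_pos":[[0,0,0],[0,0,0],[0,0,0],[0,0,0],[0,0,0],[0,0,0],[0,0,0],[0,0,0]],"roll":[0,0,0,0,0,0,0,0]}' 15
python3 -m crank '{"claw":[0.4,0.4,0.4,0.4,0.4,0.4,0.4,0.4],"delta_pos":[[0,0,0],[0,0,-0.6],[0,0,-1.4],[0,0,-2.4],[0,0,-3],[0,0,-3],[0,0,-3],[0,0,-3]],"roll":[0,0,0,0,0,0,0,0]}' 15
python3 d.py .6075 -.077 .105 180
```

```text
time: 8.65
tool_pos: [0.4102, -0.2952, 0.0259]
tool_rot: [3.137, -0.004, 3.141]
contact_force: [-1.0, 0.8, -0.0]
opening: 0.0916
time: 9.32
tool_pos: [0.4119, -0.2967, 0.0291]
tool_rot: [-3.141, 0.0, 3.141]
contact_force: [-0.4, -0.6, 0.8]
opening: 0.0564
time: 9.98
tool_pos: [0.4112, -0.2961, 0.1029]
tool_rot: [3.14, -0.001, 3.141]
contact_force: [0.5, -0.7, -1.2]
opening: 0.0532
delta [-7.85  8.77 -0.08] roll -0.0 t 9.98 pos [ 0.4112 -0.2961  0.1029] open 0.0532
```

```bash
python3 -m crank '{"claw":[0.4,0.4,0.4,0.4,0.4,0.4,0.4,0.4],"delta_pos":[[-0.9,1,0],[-2.1,2.3,0],[-3.3,3.7,0],[-4.5,5,0],[-5.7,6.4,0],[-6.8,7.6,0],[-7.83,8.77,0],[-7.83,8.77,0]],"roll":[0,0,0,0,0,0,0,0]}' 15
python3 -m crank '{"claw":[0.4,0.4,0.4,0.4,0.4,0.4,0.4,0.4],"delta_pos":[[0,0,0],[0,0,0],[0,0,0.6],[0,0,1.2],[0,0,1.8],[0,0,2],[0,0,2],[0,0,2]],"roll":[0,0,0,0,0,0,0,0]}' 15
python3 d.py .6075 -.077 .0385 180
```

```text
time: 10.65
tool_pos: [0.61, -0.0724, 0.102]
tool_rot: [3.14, -0.0, -3.138]
contact_force: [-0.2, 0.2, -0.1]
opening: 0.0534
time: 11.32
tool_pos: [0.6071, -0.0785, 0.054]
tool_rot: [3.141, -0.001, 3.14]
contact_force: [-0.8, 0.4, -0.5]
opening: 0.0535
delta [-0.02  0.06  0.62] roll -0.01 t 11.32 pos [ 0.6071 -0.0785  0.054 ] open 0.0535
```

```bash
python3 -m crank '{"claw":[0.4,0.4,0.4,0.4,0.4,0.4,0.4,0.4],"delta_pos":[[0,0.05,0.2],[0,0.05,0.4],[0,0.05,0.55],[0,0.05,0.61],[0,0.05,0.61],[0,0.05,0.61],[0,0.05,0.61],[0,0.05,0.61]],"roll":[0,0,0,0,0,0,0,0]}' 15
python3 -m crank '{"claw":[0.4,0.6,0.8,1,1,1,1,1],"delta_pos":[[0,0,0],[0,0,0],[0,0,0],[0,0,0],[0,0,0],[0,0,-0.6],[0,0,-1.6],[0,0,-2.8]],"roll":[0,0,0,0,0,0,0,0]}' 15
python3 d.py .4376 -.0140 .15 180
```

```text
time: 11.98
tool_pos: [0.6077, -0.0762, 0.0389]
tool_rot: [-3.142, 0.0, 3.141]
contact_force: [-1.0, -0.4, -0.1]
opening: 0.0535
time: 12.65
tool_pos: [0.6064, -0.0759, 0.1078]
tool_rot: [3.14, -0.004, 3.141]
contact_force: [-0.1, -0.1, 0.6]
opening: 0.0892
delta [ 6.76  2.48 -1.66] roll -0.0 t 12.65 pos [ 0.6064 -0.0759  0.1078] open 0.0892
```

```bash
python3 -m crank '{"claw":[1,1,1,1,1,1,1,1],"delta_pos":[[0.4,0.1,-1],[1.4,0.5,-1.6],[2.8,1,-1.7],[4.2,1.5,-1.7],[5.4,2,-1.7],[6.3,2.3,-1.7],[6.76,2.48,-1.7],[6.76,2.48,-1.7]],"roll":[0,0,0,0,0,0,0,0]}' 15
python3 -m crank '{"claw":[1,1,1,1,1,1,1,1],"delta_pos":[[0,0,0],[0,0,0],[0,0,0],[0,0,0],[0,0,0],[0,0,0],[0,0,0],[0,0,0]],"roll":[0,0,0,0,0,0,0,0]}' 15
python3 - <<'E'
from cell import robot
import cv2,numpy as np
from h import *
s=robot.observe(); c=robot.read_camera("wrist"); cw=wristcam(c,s)
print(s["tool_pos"])
cv2.imwrite("pics/w4.png",c["color"])
hs=cv2.cvtColor(c["color"],cv2.COLOR_BGR2HSV)
m=cv2.inRange(hs,np.array((50,80,30)),np.array((85,255,255)))
cs,_=cv2.findContours(m,cv2.RETR_EXTERNAL,cv2.CHAIN_APPROX_NONE);q=max(cs,key=cv2.contourArea)
print(cv2.boundingRect(q),cv2.minEnclosingCircle(cast(cw,q[:,0],.014).astype(np.float32)*1000))
t=robot.read_camera("top"); cv2.imwrite("pics/t4.png",cv2.resize(t["color"][130:310,90:480],None,fx=2.05,fy=2.05,interpolation=2))
E
```

```text
time: 13.32
tool_pos: [0.4362, -0.0132, 0.1515]
tool_rot: [3.141, -0.001, -3.141]
contact_force: [-0.4, -0.1, 0.3]
opening: 0.0922
time: 13.98
tool_pos: [0.4387, -0.0142, 0.1511]
tool_rot: [3.141, -0.0, 3.141]
contact_force: [1.1, 0.1, 0.4]
opening: 0.092
[ 0.43866513 -0.01420157  0.15110976]
(257, 167, 61, 59) ((435.7964782714844, -12.430051803588867), 29.31575584411621)
```

View pics/w4.png

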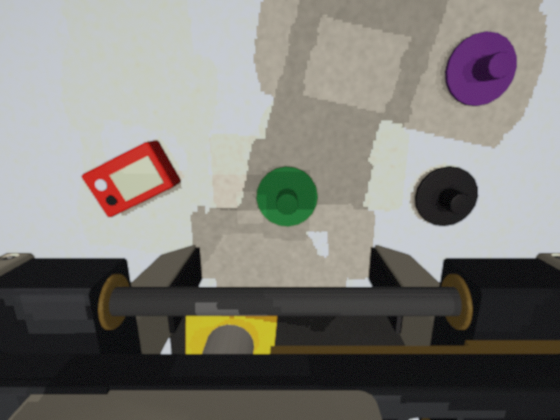

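View pics/t4.png

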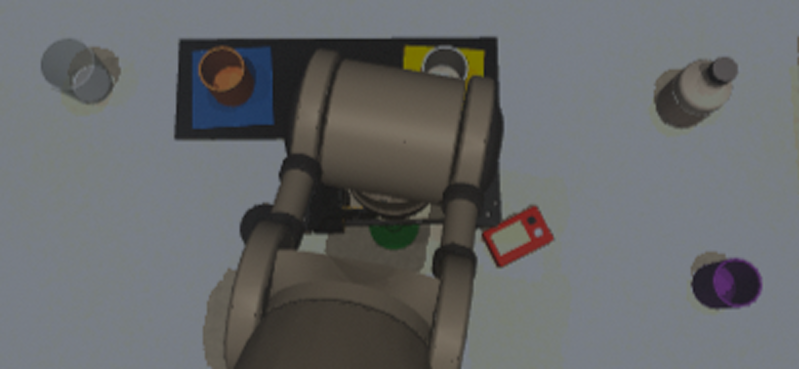

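```bash
python3 d.py .4365 -.0125 .0175 180; python3 -m crank '{"claw":[0.7,0.7,0.7,0.7,0.7,0.7,0.7,0.7],"delta_pos":[[0.08,0.07,0.6],[0.08,0.07,1.4],[0.08,0.07,2.4],[0.08,0.07,3.4],[0.08,0.07,4.3],[0.08,0.07,5],[0.08,0.07,5.3],[0.08,0.07,5.3]],"roll":[0,0,0,0,0,0,0,0]}' 15
python3 -m crank '{"claw":[0.7,0.5,0.1,0.1,0.1,0.1,0.1,0.1],"delta_pos":[[0,0,0],[0,0,0],[0,0,0],[0,0,0],[0,0,0],[0,0,0],[0,0,0],[0,0,0]],"roll":[0,0,0,0,0,0,0,0]}' 15
python3 d.py .4365 -.0125 .0175 180
```

```text
delta [0.09 0.07 5.35] roll -0.0 t 14.08 pos [ 0.4386 -0.0141  0.1512] open 0.092
time: 14.75
tool_pos: [0.4357, -0.0122, 0.0175]
tool_rot: [3.141, -0.003, 3.141]
contact_force: [-0.9, 0.1, 0.5]
opening: 0.0641
time: 15.42
tool_pos: [0.4367, -0.0124, 0.0188]
tool_rot: [3.142, 0.0, 3.141]
contact_force: [0.1, -0.2, -0.5]
opening: 0.0222
delta [ 0.01 -0.    0.05] roll -0.0 t 15.42 pos [ 0.4367 -0.0124  0.0188] open 0.0222
```

```bash
python3 -m crank '{"claw":[0.1,0.1,0.1,0.1,0.1,0.1,0.1,0.1],"delta_pos":[[0,0,0],[0,0,-0.6],[0,0,-1.5],[0,0,-2.6],[0,0,-3.8],[0,0,-5],[0,0,-5.6],[0,0,-5.6]],"roll":[0,0,0,0,0,0,0,0]}' 15
python3 d.py .6065 -.0765 .155 180
python3 - <<'E'
from cell import robot
import cv2
t=robot.read_camera("scene"); cv2.imwrite("pics/s5.png",t["color"])
cv2.imwrite("pics/w5.png",robot.read_camera("wrist")["color"])
E
```

```text
time: 16.08
tool_pos: [0.4385, -0.0128, 0.1619]
tool_rot: [-3.14, 0.007, 3.142]
contact_force: [0.5, 0.3, 0.1]
opening: 0.0195
delta [-6.72 -2.55  0.33] roll -0.0 t 16.08 pos [ 0.4385 -0.0128  0.1619] open 0.0195
```

View pics/w5.png

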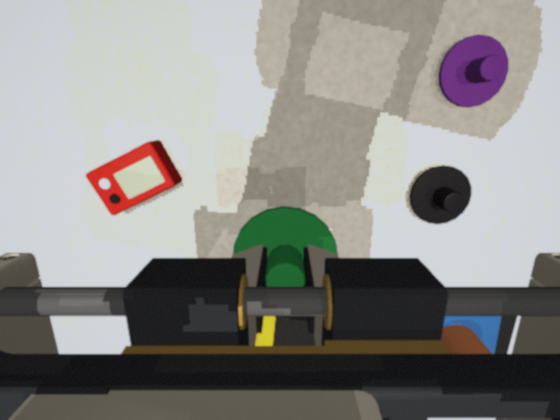

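View pics/s5.png

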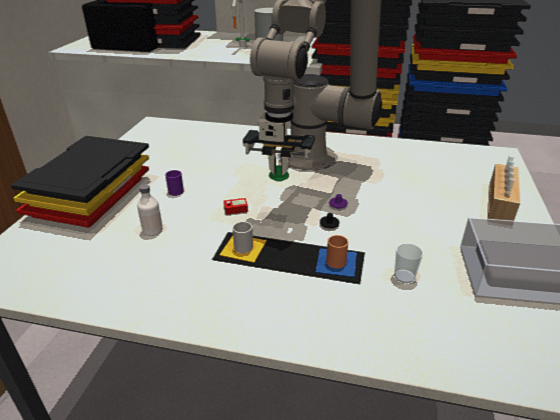

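```bash
python3 d.py .6075 -.0765 .145 180;python3 -m crank '{"claw":[0.1,0.1,0.1,0.1,0.1,0.1,0.1,0.1],"delta_pos":[[-0.6,-0.2,0],[-1.6,-0.6,0],[-2.8,-1,0],[-4,-1.5,0],[-5.2,-2,0],[-6.1,-2.3,0],[-6.8,-2.56,0],[-6.8,-2.56,0]],"roll":[0,0,0,0,0,0,0,0]}' 15
python3 -m crank '{"claw":[0.1,0.1,0.1,0.1,0.1,0.1,0.1,0.1],"delta_pos":[[0,0,0],[0,0,0.3],[0,0,0.7],[0,0,1.1],[0,0,1.4],[0,0,1.4],[0,0,1.4],[0,0,1.4]],"roll":[0,0,0,0,0,0,0,0]}' 15
python3 d.py .6075 -.0765 .0905 180
python3 - <<'E'
from cell import robot
import cv2
t=robot.read_camera("scene"); cv2.imwrite("pics/s6.png",cv2.resize(t["color"][170:290,180:380],None,fx=4,fy=4,interpolation=2))
E
```

```text
delta [-6.84 -2.56  0.55] roll -0.0 t 16.18 pos [ 0.4365 -0.0124  0.1586] open 0.0196
time: 16.85
tool_pos: [0.6083, -0.0777, 0.1556]
tool_rot: [3.141, -0.002, 3.14]
contact_force: [-1.3, -0.3, -0.7]
opening: 0.0197
time: 17.52
tool_pos: [0.6067, -0.0764, 0.124]
tool_rot: [3.142, 0.001, 3.141]
contact_force: [-0.0, 0.1, -0.5]
opening: 0.0195
delta [-0.03 -0.    1.34] roll -0.0 t 17.52 pos [ 0.6067 -0.0764  0.124 ] open 0.0195
```

View pics/s6.png

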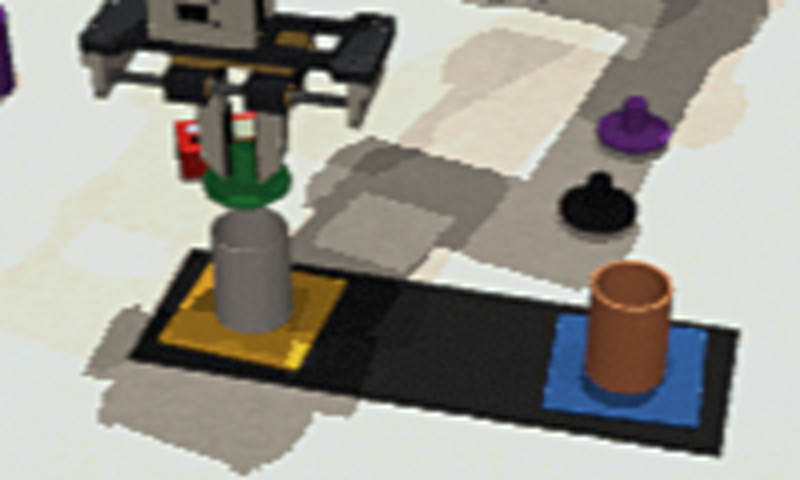

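```bash
python3 -m crank '{"claw":[0.1,0.1,0.1,0.1,0.1,0.1,0.1,0.1],"delta_pos":[[0,0.04,0.2],[0,0.04,0.4],[0,0.04,0.6],[0,0.04,0.8],[0,0.04,1],[0,0.04,1.15],[0,0.04,1.25],[0,0.04,1.25]],"roll":[0,0,0,0,0,0,0,0]}' 15
python3 d.py .6075 -.0765 .0905 180
python3 - <<'E'
from cell import robot
import cv2
t=robot.read_camera("scene"); cv2.imwrite("pics/s7.png",cv2.resize(t["color"][170:290,180:380],None,fx=4,fy=4,interpolation=2))
E
```

```text
time: 18.23
tool_pos: [0.6062, -0.0754, 0.0917]
tool_rot: [3.141, -0.001, 3.141]
contact_force: [0.3, -0.6, -0.1]
opening: 0.0198
delta [-0.05 -0.05  0.05] roll -0.0 t 18.23 pos [ 0.6062 -0.0754  0.0917] open 0.0198
```

View pics/s7.png

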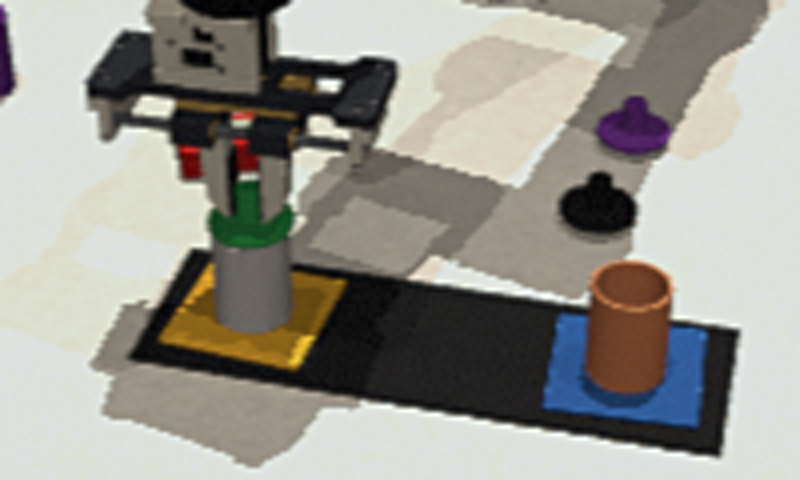

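```bash
python3 -m crank '{"claw":[0.1,0.1,0.3,0.5,0.6,0.6,0.6,0.6],"delta_pos":[[0,0,0.06],[0,0,0.06],[0,0,0.06],[0,0,0.06],[0,0,0.06],[0,0,-0.4],[0,0,-1.2],[0,0,-2]],"roll":[0,0,0,0,0,0,0,0]}' 15
python3 d.py .4373 .140 .15 180
python3 - <<'E'
from cell import robot
import cv2
t=robot.read_camera("scene"); cv2.imwrite("pics/s8.png",cv2.resize(t["color"][170:290,180:380],None,fx=4,fy=4,interpolation=2))
E
```

```text
time: 18.95
tool_pos: [0.6063, -0.0754, 0.1434]
tool_rot: [3.141, -0.001, 3.141]
contact_force: [0.8, 0.6, 0.4]
opening: 0.0533
delta [ 6.76  8.61 -0.25] roll -0.0 t 18.95 pos [ 0.6063 -0.0754  0.1434] open 0.0533
```

View pics/s8.png

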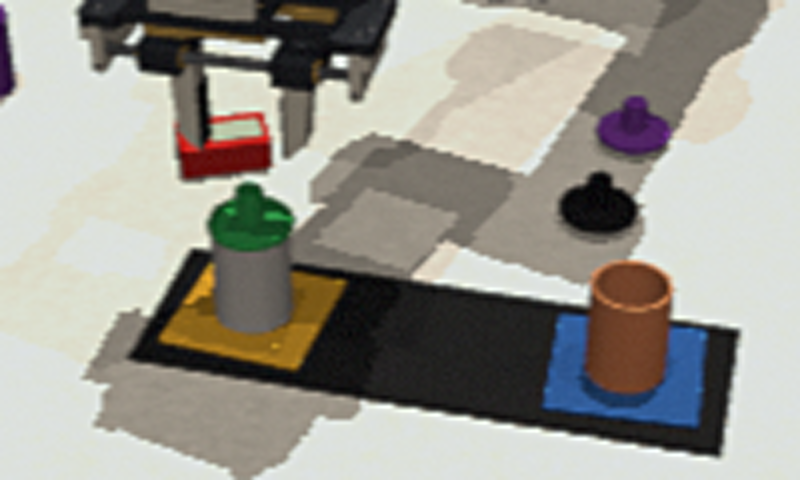

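```bash
python3 -m crank '{"claw":[1,1,1,1,1,1,1,1],"delta_pos":[[0.5,0.6,-0.3],[1.5,1.9,-0.3],[2.6,3.3,-0.3],[3.7,4.7,-0.3],[4.8,6.1,-0.3],[5.8,7.4,-0.3],[6.76,8.6,-0.3],[6.76,8.6,-0.3]],"roll":[0,0,0,0,0,0,0,0]}' 15
python3 -m crank '{"claw":[1,1,1,1,1,1,1,1],"delta_pos":[[0,0,0],[0,0,0],[0,0,0],[0,0,0],[0,0,0],[0,0,0],[0,0,0],[0,0,0]],"roll":[0,0,0,0,0,0,0,0]}' 15
python3 - <<'E'
from cell import robot
import cv2,numpy as np
from h import *
s=robot.observe(); c=robot.read_camera("wrist"); cw=wristcam(c,s)
print(s["tool_pos"])
cv2.imwrite("pics/w9.png",c["color"])
hs=cv2.cvtColor(c["color"],cv2.COLOR_BGR2HSV)
m=cv2.inRange(hs,np.array((0,0,0)),np.array((179,255,60))); m[235:]=0
cs,_=cv2.findContours(m,cv2.RETR_EXTERNAL,cv2.CHAIN_APPROX_NONE)
for q in cs:
    if cv2.contourArea(q)>800: print(cv2.boundingRect(q),cv2.minEnclosingCircle(cast(cw,q[:,0],.014).astype(np.float32)*1000))
E
python3 d.py .4373 .140 .0185 180
```

```text
time: 19.67
tool_pos: [0.4333, 0.1434, 0.1507]
tool_rot: [3.14, -0.002, -3.138]
contact_force: [-0.3, 0.5, 0.3]
opening: 0.0916
time: 20.33
tool_pos: [0.4378, 0.1393, 0.1499]
tool_rot: [3.142, -0.0, 3.141]
contact_force: [-0.2, -0.8, -0.1]
opening: 0.0921
[0.43780076 0.13926358 0.14985074]
(257, 168, 61, 59) ((435.3689880371094, 141.56689453125), 28.997753143310547)
delta [0.02 0.03 5.25] roll -0.01 t 20.38 pos [0.4377 0.1394 0.1499] open 0.0918
```

View pics/w9.png

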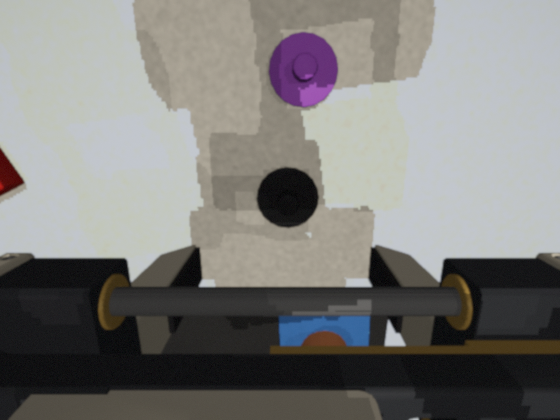

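```bash
python3 -m crank '{"claw":[0.7,0.7,0.7,0.7,0.7,0.7,0.7,0.7],"delta_pos":[[0.07,0.06,0.6],[0.07,0.06,1.4],[0.07,0.06,2.4],[0.07,0.06,3.4],[0.07,0.06,4.3],[0.07,0.06,5],[0.07,0.06,5.25],[0.07,0.06,5.25]],"roll":[0,0,0,0,0,0,0,0]}' 15
python3 -m crank '{"claw":[0.7,0.5,0.1,0.1,0.1,0.1,0.1,0.1],"delta_pos":[[0,0,0],[0,0,0],[0,0,0],[0,0,0],[0,0,0],[0,0,0],[0,0,0],[0,0,0]],"roll":[0,0,0,0,0,0,0,0]}' 15
python3 d.py .6145 .182 .1585 180
python3 -m crank '{"claw":[0.1,0.1,0.1,0.1,0.1,0.1,0.1,0.1],"delta_pos":[[0,0,0],[0,0,-0.6],[0,0,-1.5],[0,0,-2.6],[0,0,-3.8],[0,0,-5],[0,0,-5.6],[0,0,-5.6]],"roll":[0,0,0,0,0,0,0,0]}' 15
python3 d.py .6145 .182 .1585 180
python3 - <<'E'
from cell import robot
import cv2
t=robot.read_camera("top"); cv2.imwrite("pics/t10.png",cv2.resize(t["color"][130:220,150:350],None,fx=4,fy=4,interpolation=2))
E
```

```text
time: 21.05
tool_pos: [0.435, 0.1409, 0.0175]
tool_rot: [-3.141, -0.003, 3.141]
contact_force: [0.2, -0.0, -0.3]
opening: 0.0644
time: 21.72
tool_pos: [0.4359, 0.1411, 0.0188]
tool_rot: [3.141, 0.0, 3.141]
contact_force: [0.6, 0.1, 0.6]
opening: 0.0223
delta [-7.14  1.64 -5.58] roll -0.0 t 21.72 pos [0.4359 0.1411 0.0188] open 0.0223
time: 22.38
tool_pos: [0.4378, 0.1414, 0.1621]
tool_rot: [3.14, 0.007, 3.141]
contact_force: [0.7, 0.5, -0.2]
opening: 0.0196
delta [-7.07  1.62  0.19] roll -0.0 t 22.38 pos [0.4378 0.1414 0.1621] open 0.0196
```

View pics/t10.png

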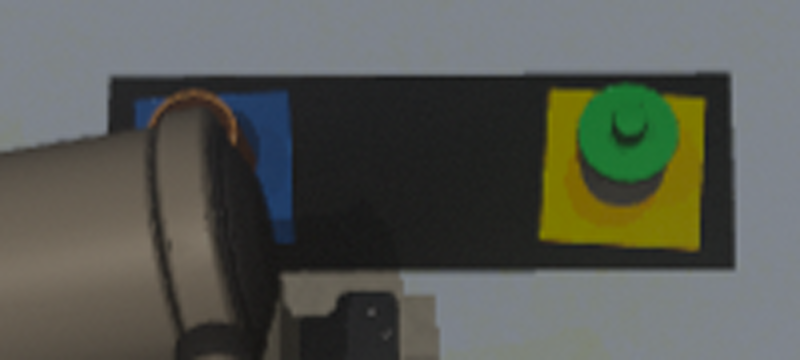

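```bash
python3 -m crank '{"claw":[0.1,0.1,0.1,0.1,0.1,0.1,0.1,0.1],"delta_pos":[[-0.6,0.1,0],[-1.6,0.4,0],[-2.9,0.7,0],[-4.2,1,0],[-5.4,1.2,0],[-6.4,1.5,0],[-7.11,1.63,0],[-7.11,1.63,0]],"roll":[0,0,0,0,0,0,0,0]}' 15
python3 -m crank '{"claw":[0.1,0.1,0.1,0.1,0.1,0.1,0.1,0.1],"delta_pos":[[0,0,0],[0,0,0.3],[0,0,0.7],[0,0,1.1],[0,0,1.4],[0,0,1.4],[0,0,1.4],[0,0,1.4]],"roll":[0,0,0,0,0,0,0,0]}' 15
python3 d.py .614 .182 .0905 180
python3 - <<'E'
from cell import robot
import cv2
t=robot.read_camera("scene"); cv2.imwrite("pics/s11.png",cv2.resize(t["color"][170:290,230:430],None,fx=4,fy=4,interpolation=2))
E
```

```text
time: 23.1
tool_pos: [0.6155, 0.1819, 0.1555]
tool_rot: [-3.141, -0.002, 3.141]
contact_force: [-1.0, -0.2, -0.8]
opening: 0.0193
time: 23.77
tool_pos: [0.6138, 0.1818, 0.1241]
tool_rot: [3.141, 0.001, 3.141]
contact_force: [-0.1, -0.9, -0.3]
opening: 0.0197
delta [-0.01  0.01  1.34] roll -0.0 t 23.77 pos [0.6138 0.1818 0.1241] open 0.0197
```

View pics/s11.png

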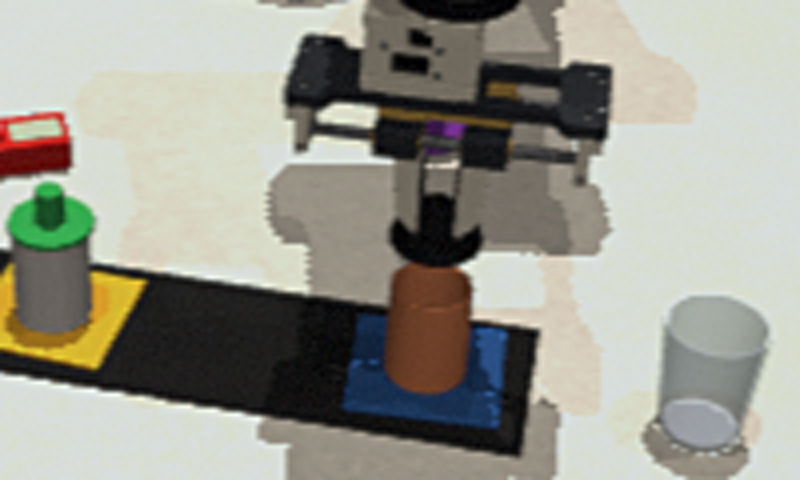

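```bash
python3 -m crank '{"claw":[0.1,0.1,0.1,0.1,0.1,0.1,0.1,0.1],"delta_pos":[[0,-0.05,0.2],[0,-0.05,0.4],[0,-0.05,0.6],[0,-0.05,0.8],[0,-0.05,1],[0,-0.05,1.15],[0,-0.05,1.25],[0,-0.05,1.25]],"roll":[0,0,0,0,0,0,0,0]}' 15
python3 -m crank '{"claw":[0.1,0.1,0.1,0.1,0.3,0.5,0.6,0.6],"delta_pos":[[0,0,0],[0,0,0.06],[0,0,0.06],[0,0,0.06],[0,0,0.06],[0,0,0.06],[0,0,0.06],[0,0,-0.2]],"roll":[0,0,0,0,0,0,0,0]}' 15
python3 -m crank '{"claw":[0.6,0.6,0.6,0.6,0.6,0.6,0.6,0.6],"delta_pos":[[0,0,-0.4],[0,0,-1],[0,0,-1.7],[0,0,-2.4],[0,0,-2.8],[0,0,-2.8],[0,0,-2.8],[0,0,-2.8]],"roll":[0,0,0,0,0,0,0,0]}' 15
python3 d.py .418 -.157 .15 115
python3 - <<'E'
from cell import robot
import cv2
t=robot.read_camera("scene"); cv2.imwrite("pics/s12.png",cv2.resize(t["color"][170:290,230:430],None,fx=4,fy=4,interpolation=2))
E
```

```text
time: 24.48
tool_pos: [0.6133, 0.1806, 0.0916]
tool_rot: [-3.141, -0.001, 3.141]
contact_force: [0.8, 0.2, -0.0]
opening: 0.0196
time: 25.15
tool_pos: [0.6129, 0.1804, 0.0965]
tool_rot: [-3.141, -0.002, 3.141]
contact_force: [0.6, 0.7, 0.3]
opening: 0.0416
time: 25.82
tool_pos: [0.6131, 0.1805, 0.1666]
tool_rot: [-3.141, -0.001, 3.141]
contact_force: [-0.3, 0.5, 0.0]
opening: 0.0552
delta [  7.8  -13.5    0.68] roll 10.83 t 25.82 pos [0.6131 0.1805 0.1666] open 0.0552
```

View pics/s12.png

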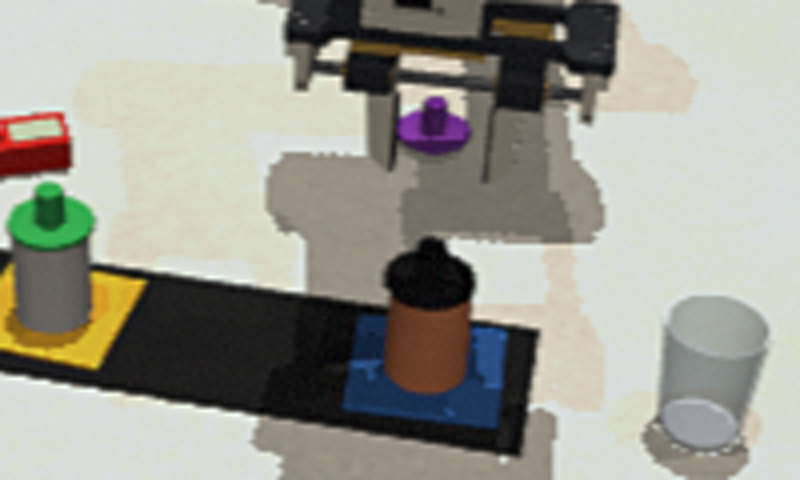

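```bash
python3 -m crank '{"claw":[1,1,1,1,1,1,1,1],"delta_pos":[[0.5,-0.8,0],[1.3,-2.3,0],[2.1,-3.7,0],[2.9,-5,0],[3.7,-6.4,0],[4.5,-7.8,0],[5.2,-9,0],[6,-10.4,0]],"roll":[0.5,1.5,2.5,3.5,4.5,5.5,6.5,7.5]}' 15
python3 d.py .418 -.157 .15 115
```

```text
time: 26.53
tool_pos: [0.4621, -0.0802, 0.1667]
tool_rot: [-3.141, -0.001, 2.351]
contact_force: [1.4, -0.8, -1.0]
opening: 0.0918
delta [-0.94 -3.42  0.67] roll 3.29 t 26.53 pos [ 0.4621 -0.0802  0.1667] open 0.0918
```

```bash
python3 -m crank '{"claw":[1,1,1,1,1,1,1,1],"delta_pos":[[-0.3,-1,0],[-0.6,-2,0],[-0.85,-3,0.3],[-0.94,-3.42,0.5],[-0.94,-3.42,0.5],[-0.94,-3.42,0.5],[-0.94,-3.42,0.5],[-0.94,-3.42,0.5]],"roll":[0.8,1.7,2.6,3.29,3.29,3.29,3.29,3.29]}' 15
python3 -m crank '{"claw":[1,1,1,1,1,1,1,1],"delta_pos":[[0,0,0],[0,0,0],[0,0,0],[0,0,0],[0,0,0],[0,0,0],[0,0,0],[0,0,0]],"roll":[0,0,0,0,0,0,0,0]}' 15
python3 - <<'E'
from cell import robot
import cv2,numpy as np
from h import *
s=robot.observe(); c=robot.read_camera("wrist"); cw=wristcam(c,s)
print(s["tool_pos"])
cv2.imwrite("pics/w13.png",c["color"])
hs=cv2.cvtColor(c["color"],cv2.COLOR_BGR2HSV)
m=cv2.inRange(hs,np.array((0,120,130)),np.array((8,255,255)))|cv2.inRange(hs,np.array((172,120,130)),np.array((179,255,255)))
cs,_=cv2.findContours(m,cv2.RETR_EXTERNAL,cv2.CHAIN_APPROX_NONE);q=max(cs,key=cv2.contourArea)
print(cv2.boundingRect(q),cv2.minAreaRect(cast(cw,q[:,0],.028).astype(np.float32)*1000))
E
```

```text
time: 27.2
tool_pos: [0.4203, -0.1557, 0.155]
tool_rot: [3.141, -0.0, 2.014]
contact_force: [-0.5, -0.5, 1.0]
opening: 0.0915
time: 27.87
tool_pos: [0.4197, -0.1565, 0.155]
tool_rot: [3.142, 0.0, 2.011]
contact_force: [-0.2, -0.5, 0.3]
opening: 0.0918
[ 0.41973331 -0.15653287  0.1549796 ]
(261, 208, 45, 25) ((425.29437255859375, -172.93115234375), (41.86836624145508, 23.907814025878906), 25.192413330078125)
```

View pics/w13.png

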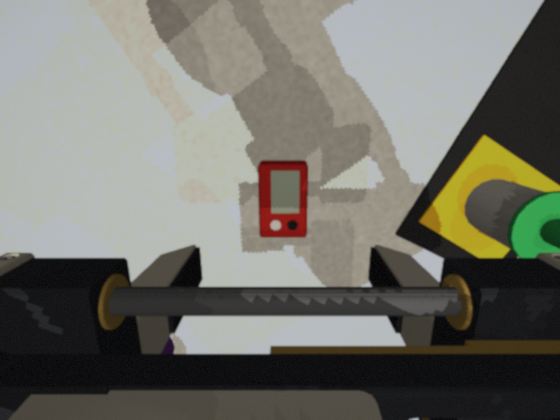

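```bash
python3 - <<'E'
from cell import robot
from h import *
s=robot.observe(); c=robot.read_camera("wrist"); cw=wristcam(c,s)
m=cv2.inRange(cv2.cvtColor(c["color"],cv2.COLOR_BGR2HSV),np.array((0,120,30)),np.array((8,255,255)))|cv2.inRange(cv2.cvtColor(c["color"],cv2.COLOR_BGR2HSV),np.array((172,120,30)),np.array((179,255,255)))
cs,_=cv2.findContours(m,cv2.RETR_EXTERNAL,cv2.CHAIN_APPROX_NONE);q=max(cs,key=cv2.contourArea)
print(cv2.boundingRect(q),cv2.minAreaRect(cast(cw,q[:,0],.028).astype(np.float32)*1000))
print(cast(cw,[(283.5,200),(283,166),(283,236)],.028))
E
python3 d.py .4183 -.1565 .006 115
```

```text
(258, 161, 50, 76) ((416.5966796875, -154.9918212890625), (44.490211486816406, 71.83255004882812), 25.16668128967285)
[[ 0.41735424 -0.15483793]
 [ 0.40352764 -0.12641366]
 [ 0.43208804 -0.18738617]]
delta [ 0.02 -0.05  5.96] roll 0.04 t 27.97 pos [ 0.4197 -0.1565  0.1549] open 0.092
```

```bash
python3 -m crank '{"claw":[1,1,1,1,1,1,1,1],"delta_pos":[[0.03,-0.05,0.6],[0.03,-0.05,1.6],[0.03,-0.05,2.8],[0.03,-0.05,4],[0.03,-0.05,5],[0.03,-0.05,5.6],[0.03,-0.05,5.9],[0.03,-0.05,5.9]],"roll":[0.04,0.04,0.04,0.04,0.04,0.04,0.04,0.04]}' 15
python3 -m crank '{"claw":[1,0.6,0.4,0.4,0.4,0.4,0.4,0.4],"delta_pos":[[0,0,0],[0,0,0],[0,0,0],[0,0,0],[0,0,0],[0,0,0],[0,0,0],[0,0,0]],"roll":[0,0,0,0,0,0,0,0]}' 15
python3 -m crank '{"claw":[0.35,0.35,0.35,0.35,0.35,0.35,0.35,0.35],"delta_pos":[[0,0,0],[0,0,0],[0,0,0],[0,0,0],[0,0,-0.3],[0,0,-1],[0,0,-2],[0,0,-3]],"roll":[0,0,0,0,0,0,0,0]}' 15
python3 d.py .6108 .0525 .15 90
```

```text
time: 28.63
tool_pos: [0.4175, -0.1559, 0.0062]
tool_rot: [-3.14, -0.002, 2.007]
contact_force: [0.4, 0.2, -0.3]
opening: 0.0917
time: 29.3
tool_pos: [0.4184, -0.1564, 0.0076]
tool_rot: [3.141, 0.0, 2.007]
contact_force: [-0.5, 0.0, -0.4]
opening: 0.0497
time: 29.97
tool_pos: [0.4176, -0.1559, 0.0832]
tool_rot: [-3.141, -0.002, 2.007]
contact_force: [-0.2, 0.3, -1.7]
opening: 0.0458
delta [ 4.29 10.52 -2.68] roll 4.17 t 29.97 pos [ 0.4176 -0.1559  0.0832] open 0.0458
```

```bash
python3 -m crank '{"claw":[0.35,0.35,0.35,0.35,0.35,0.35,0.35,0.35],"delta_pos":[[0,0,-0.8],[0.2,0.6,-1.8],[0.6,1.5,-2.7],[1.1,2.8,-2.7],[1.7,4.1,-2.7],[2.3,5.5,-2.7],[2.8,6.9,-2.7],[3.3,8.2,-2.7]],"roll":[0,0.2,0.6,1.2,1.8,2.4,3,3.6]}' 15
python3 d.py .6108 .0525 .15 90
```

```text
time: 30.63
tool_pos: [0.5701, 0.0069, 0.1503]
tool_rot: [3.141, -0.0, 1.628]
contact_force: [0.9, -1.0, -1.1]
opening: 0.0458
delta [1.73 1.73 0.01] roll 0.54 t 30.63 pos [0.5701 0.0069 0.1503] open 0.0458
```

```bash
python3 -m crank '{"claw":[0.35,0.35,0.35,0.35,0.35,0.35,0.35,0.35],"delta_pos":[[0.8,0.8,0],[1.4,1.4,0],[1.73,1.73,0],[1.73,1.73,0],[1.73,1.73,0],[1.73,1.73,0],[1.73,1.73,0],[1.73,1.73,0]],"roll":[0.3,0.54,0.54,0.54,0.54,0.54,0.54,0.54]}' 15
python3 d.py .6108 .0525 .013 90
python3 - <<'E'
from cell import robot
import cv2
s=robot.observe(); c=robot.read_camera("wrist"); cv2.imwrite("pics/w14.png",c["color"])
t=robot.read_camera("scene"); cv2.imwrite("pics/s14.png",cv2.resize(t["color"][140:290,180:400],None,fx=3.5,fy=3.5,interpolation=2))
E
```

```text
time: 31.3
tool_pos: [0.6094, 0.05, 0.1502]
tool_rot: [-3.141, -0.0, 1.573]
contact_force: [0.0, -0.4, -1.0]
opening: 0.0457
delta [0.1  0.06 5.49] roll 0.02 t 31.3 pos [0.6094 0.05   0.1502] open 0.0457
```

View pics/w14.png

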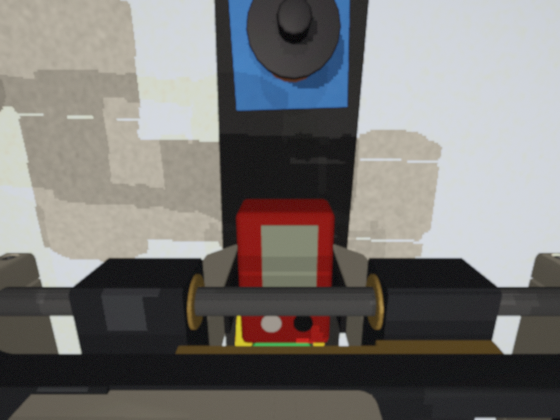

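View pics/s14.png

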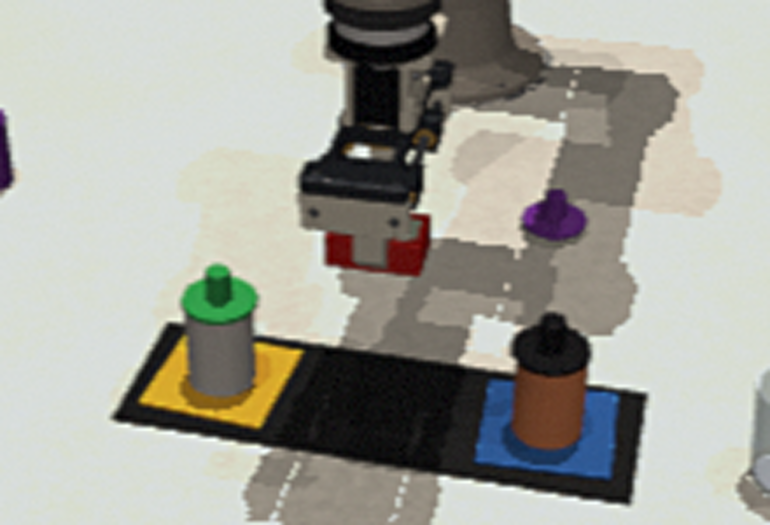

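```bash
python3 -m crank '{"claw":[0.35,0.35,0.35,0.35,0.35,0.35,0.35,0.35],"delta_pos":[[0.07,0.05,0.6],[0.07,0.05,1.4],[0.07,0.05,2.3],[0.07,0.05,3.2],[0.07,0.05,4],[0.07,0.05,4.5],[0.07,0.05,4.8],[0.07,0.05,4.8]],"roll":[0.02,0.02,0.02,0.02,0.02,0.02,0.02,0.02]}' 15
python3 -m crank '{"claw":[0.35,0.35,0.35,0.35,0.35,0.35,0.35,0.35],"delta_pos":[[0,0,0.1],[0,0,0.3],[0,0,0.5],[0,0,0.62],[0,0,0.62],[0,0,0.62],[0,0,0.62],[0,0,0.62]],"roll":[0,0,0,0,0,0,0,0]}' 15
python3 d.py .6108 .0525 .0126 90
```

```text
time: 32.07
tool_pos: [0.61, 0.0524, 0.0284]
tool_rot: [-3.139, -0.0, 1.571]
contact_force: [-0.9, -0.9, -0.7]
opening: 0.0458
time: 32.73
tool_pos: [0.6113, 0.0526, 0.0148]
tool_rot: [3.141, -0.0, 1.572]
contact_force: [0.7, 0.3, -1.6]
opening: 0.0461
delta [-0.01 -0.02  0.09] roll 0.01 t 32.73 pos [0.6113 0.0526 0.0148] open 0.0461
```

```bash
python3 -m crank '{"claw":[0.35,0.35,0.35,0.35,0.35,0.35,0.5,0.6],"delta_pos":[[0,0,0.04],[0,0,0.08],[0,0,0.08],[0,0,0.08],[0,0,0.08],[0,0,0.08],[0,0,0.08],[0,0,0.08]],"roll":[0,0,0,0,0,0,0,0]}' 15
python3 -m crank '{"claw":[0.7,0.8,0.9,0.9,0.9,0.9,0.9,0.9],"delta_pos":[[0,0,0],[0,0,0],[0,0,0],[0,0,-0.5],[0,0,-1.4],[0,0,-2.6],[0,0,-4],[0,0,-5.4]],"roll":[0,0,0,0,0,0,0,0]}' 15
python3 d.py .45 .0525 .20 90
```

```text
time: 33.4
tool_pos: [0.611, 0.0526, 0.0125]
tool_rot: [3.142, -0.0, 1.572]
contact_force: [0.3, -0.5, 0.6]
opening: 0.0493
time: 34.07
tool_pos: [0.6106, 0.0526, 0.1496]
tool_rot: [-3.141, -0.0, 1.572]
contact_force: [1.3, 0.0, -0.0]
opening: 0.0826
delta [ 0.   -6.42 -2.01] roll 0.01 t 34.07 pos [0.6106 0.0526 0.1496] open 0.0826
```

```bash
python3 -m crank '{"claw":[0.9,0.9,0.9,0.9,0.9,0.9,0.9,0.9],"delta_pos":[[0,-0.5,-1],[0,-1.5,-2],[0,-2.9,-2.5],[0,-4.3,-2.5],[0,-5.7,-2.5],[0,-7,-2.5],[0,-8,-2.5],[0,-8,-2.5]],"roll":[0,0,0,0,0,0,0,0]}' 15
python3 -m crank '{"claw":[0.9,0.9,0.9,0.9,0.9,0.9,0.9,0.9],"delta_pos":[[0,0,0],[0,0,0],[0,0,0],[0,0,0],[0,0,0],[0,0,0],[0,0,0],[0,0,0]],"roll":[0,0,0,0,0,0,0,0]}' 15
python3 - <<'E'
from cell import robot
import cv2
from h import *
t=robot.read_camera("top");cv2.imwrite("pics/t15.png",cv2.resize(t["color"][130:230,90:460],None,fx=2.16,fy=2.16,interpolation=2))
cv2.imwrite("pics/t15z.png",cv2.resize(t["color"][130:220,160:350],None,fx=4.2,fy=4.2,interpolation=2))
hs=cv2.cvtColor(t["color"],cv2.COLOR_BGR2HSV)
m=cv2.inRange(hs,np.array((0,120,30)),np.array((8,255,255)))|cv2.inRange(hs,np.array((172,120,30)),np.array((179,255,255)))
k=np.zeros_like(m);k[140:205,210:300]=m[140:205,210:300]
q=max(cv2.findContours(k,0,1)[0],key=cv2.contourArea); print("clock",cv2.minAreaRect(cast(t,q[:,0],.033).astype(np.float32)*1000))
m=cv2.inRange(hs,np.array((55,100,40)),np.array((80,255,255)))
q=max(cv2.findContours(m,0,1)[0],key=cv2.contourArea); print("green",cv2.minEnclosingCircle(cast(t,q[:,0],.085).astype(np.float32)*1000))
s=robot.read_camera("scene");cv2.imwrite("pics/s15.png",cv2.resize(s["color"][190:290,200:430],None,fx=3.4,fy=3.4,interpolation=2))
E
```

```text
time: 34.73
tool_pos: [0.4065, 0.0528, 0.2108]
tool_rot: [-3.14, -0.0, 1.572]
contact_force: [-0.1, 1.0, -0.3]
opening: 0.0827
time: 35.4
tool_pos: [0.4111, 0.0524, 0.2098]
tool_rot: [-3.141, -0.0, 1.572]
contact_force: [0.6, 1.2, -0.5]
opening: 0.0825
clock ((619.0956420898438, 52.326873779296875), (72.16378784179688, 30.993560791015625), 88.33058166503906)
green ((607.59619140625, -76.58599853515625), 30.690048217773438)
```

View pics/t15z.png

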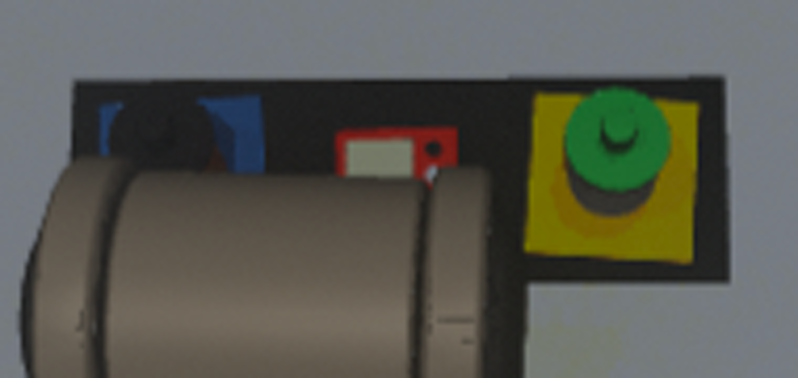

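View pics/s15.png

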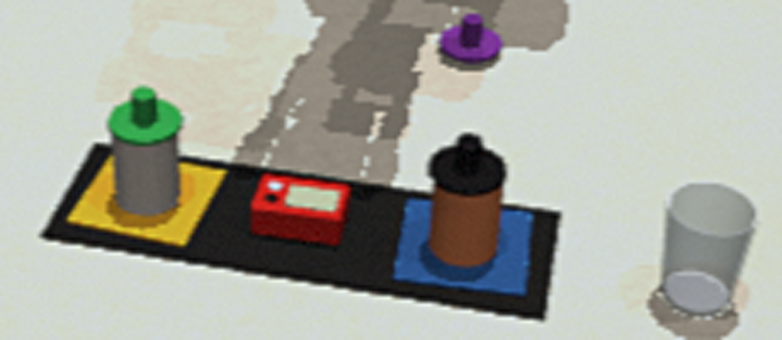

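```bash
python3 -m crank '{"claw":[0.9,0.9,0.9,0.9,0.9,0.9,0.9,0.9],"delta_pos":[[-1,0,0],[-2.2,0,0],[-3.6,0,0],[-5,0,0],[-6.4,0,0],[-7.8,0,0],[-9,0,0],[-9,0,0]],"roll":[0,0,0,0,0,0,0,0]}' 15
python3 -m crank '{"claw":[0.9,0.9,0.9,0.9,0.9,0.9,0.9,0.9],"delta_pos":[[0,0,0],[0,0,0],[0,0,0],[0,0,0],[0,0,0],[0,0,0],[0,0,0],[0,0,0]],"roll":[0,0,0,0,0,0,0,0]}' 15
python3 - <<'E'
from cell import robot
import cv2
from h import *
t=robot.read_camera("top")
cv2.imwrite("pics/t16.png",cv2.resize(t["color"][130:260,90:460],None,fx=2.1,fy=2.1,interpolation=2))
cv2.imwrite("pics/t16z.png",cv2.resize(t["color"][140:200,170:270],None,fx=8,fy=8,interpolation=2))
hs=cv2.cvtColor(t["color"],cv2.COLOR_BGR2HSV)
m=cv2.inRange(hs,np.array((0,120,30)),np.array((8,255,255)))|cv2.inRange(hs,np.array((172,120,30)),np.array((179,255,255)))
k=np.zeros_like(m);k[140:205,225:285]=m[140:205,225:285]
q=max(cv2.findContours(k,0,1)[0],key=cv2.contourArea); print("clock",cv2.minAreaRect(cast(t,q[:,0],.033).astype(np.float32)*1000))
E
```

```text
time: 36.17
tool_pos: [0.4114, -0.1773, 0.2099]
tool_rot: [3.141, 0.002, 1.567]
contact_force: [0.5, -0.5, 0.2]
opening: 0.0829
time: 36.83
tool_pos: [0.4113, -0.1723, 0.21]
tool_rot: [3.141, 0.0, 1.572]
contact_force: [-0.5, -0.3, 0.7]
opening: 0.0825
clock ((609.4060668945312, 50.98786926269531), (69.61882019042969, 51.21173095703125), 89.64462280273438)
```

View pics/t16.png

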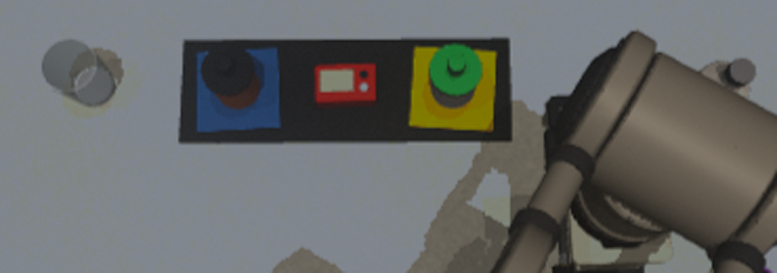

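View pics/t16z.png

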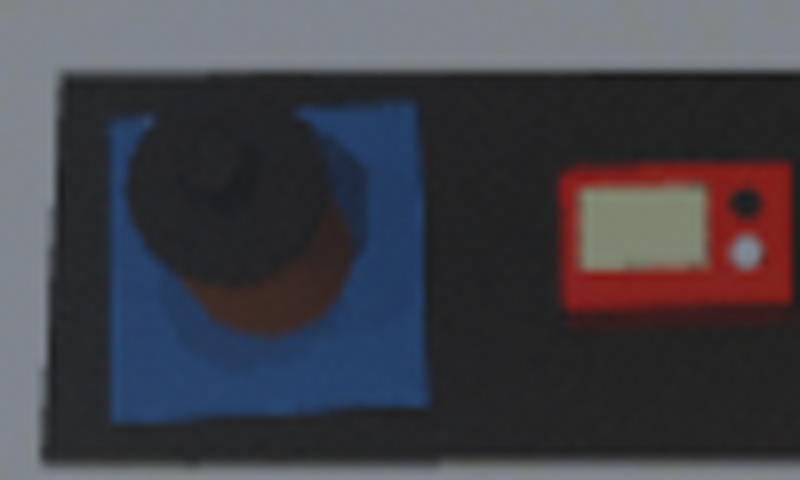

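Run:
```python
from cell import robot
from h import *
t=robot.read_camera("top"); print(cast(t,(198.5,163.4),.085))
s=robot.observe(); print(s["time"],s["contact_force"],abs(s["qvel"]).max())
print(robot.hand_in())
```

```text
[[0.61260805 0.17816037]]
36.9333 [-0.47354059 -0.21088004 -0.47234426] 0.0027612616045761687
the job is handed in; nothing more can be done
None
```

I set out the board in the order asked and handed the job in at about 37 s; the hand-in gives no verdict. Each can went on its mat first, then the green and black lids, then the stopclock, screen up. The beaker, the bottle and the purple look-alikes were not touched.

My last camera checks showed:
- **Green lid on the aluminium can:** it is centred within about 1 mm of the yellow mat's centre. In the pictures it looks level and seated.
- **Black lid on the copper can:** the top camera puts it about 4 mm from the blue mat's centre, and it looks level and seated. That camera read the copper can about 4 mm off in the same direction, while the gripper's own position at release put both within about 2 mm. All of these are inside tolerance.
- **Stopclock:** it lies flat within about 2 mm of midway. The top-camera outline is slightly stretched by its near side face, so the true error may be a little different.

In the last readings before hand-in the robot was clear, still and showed no contact force above noise. I did not measure lid tilt or height numerically. In the last top view the arm hid most of the bottle.

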